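# Press the cheese: slide the mould home and wind the screw press down

## Robot

A 6-joint arm with a two-finger parallel gripper is mounted at the origin on the work surface. World frame = base frame: x ahead of the robot, y to its left, z up, the work surface at z = 0. Lengths are in mm, angles in degrees, forces in N, time in s.
With the tool pointing down it reaches from about 350 to 850 mm from the base axis. Payload 8.1 kg.
Tool frame: the origin (TCP) lies between the finger pads; the fingertips stand 8 mm ahead of it and the grasp point (between the pads) lies 11 mm behind it (r.tip_extent is the distance from the TCP to the fingertips, in mm); z points along the fingers, y is the direction in which the jaws open and shut (so a half turn about z gives the same grasp; the last joint's range is limited). The gripper opens to 85 mm and grips with 20 to 120 N. Pads are 22 mm wide; open, the fingers measure 114 mm over their backs; the gripper's body (76 mm by 85 mm) begins 54 mm behind the grasp point. The pads swing forward as they close: fully open they stand 13 mm farther back than shut.
Start: joints at [-76.112, 7.471, 85.268, -0, 87.261, -4.893], TCP at [193.197, -568.05, 239.292] pointing down, gripper open.
Joint ranges: [-169.43, 169.43], [-51.17, 129.36], [1.28, 143.12], [-76.62, 256.62], [0, 156.53], [-152.29, 152.29]. Speed limits (degrees/s): [136.94, 136.94, 159.86, 180, 180, 180].

## Interface

Orientations are given as [roll, pitch, yaw] about the fixed x, y, z axes, in that order (R = Rz(yaw) Ry(pitch) Rx(roll)).
In Python, from bench import sensors, viewer, hand_in, r gives the robot as it stands. The module is installed in compiled form; this text tells all that it offers.
- The arm moves only by the tool move_arm, never from a script. Its argument "rows" is a list that holds one entry, the list of rows, each a list of 6 numbers: the shift along the tool's x, y, z in m, then the turn, a rotation vector about the tool's x, y, z in degrees. In form: [[[tx, ty, tz, rx, ry, rz], ...]]. A call has 1 to 20 rows; each row is the pose to reach, as a shift and turn from the pose commanded when the call began, along the tool's axes at that moment; what a row does not reach only later rows make up. A row lasts 1/10 s, in which the tool goes at most 50 mm and 8.59 degrees, less where a joint would pass 70% of its speed; a pose out of reach is approached as far as the arm can. A call with a gripper value outside its range is refused whole. "grip" is the opening, from 0 (shut) to 1 (fully open), set as the call begins (left out, the last holds). The fingers move at their own pace and stop on an object; "newtons" is the grip in N (left out, the last holds). Time passes only in rows, so rows that repeat a pose let the fingers close. It gives the time, the measured TCP pose, the force and the opening at its end, in the units of the state.
- sensors.sense(): the state, without advancing time (a new reading comes with each control period).
- viewer.snapshot(name): name is "scene" or "top" or "wrist"; returns a dict with "color" (384x512x3 uint8, red, green, blue), "camera_matrix" (3x3 intrinsics, pixels), "R" (3x3) and "t" (3): a world point X has camera coordinates R X + t. Camera axes: x right, y down, z forward; pixel columns grow to the right and rows downward; lengths in mm; the calibration is good to about 2 mm. A picture is of the moment at which its call begins. There is no depth.
- hand_in(): hands the job in, once; it reports no verdict.
The state is a dict: "time": time; "joint_pos": joint angles; "qd": joint speeds; "joint_efforts": joint torques, N m; "tool_pos": TCP position; "tcp_rot": TCP orientation; "ft_force": force on the tool from outside, world axes, zero at the start; "wrist_torque": the same for the moment, N m; "finger_gap": finger opening in mm.
Only numpy, scipy, OpenCV 4.12 (cv2) and the standard library are available. Lean on these libraries where they do the work, as an engineer would, in place of code of your own. Each camera call takes 0.05 s, during which the arm holds its last target.

## Task

Slide the round cheese mould along the base of the screw press until it sits fully home against the rounded back of the rim, under the press plate. Then take the crank by its upright grip and wind it clockwise (seen from above) in one go, without letting go of the grip on the way, until you feel the plate bearing firmly on the wooden follower inside the mould; stop there without overtightening, let go, and leave the cheese under pressure. Leave the tubs, ramekins, brush and skewer where they are.

Things in the scene. Friction and masses are not known exactly. Their poses are not given: they have to be found in the camera images.
- press: White base of the press on the counter, 235 x 200 mm, top 20 mm up. Origin on the counter under the screw axis; x points to its closed back (77 mm behind the axis; the open front is 158 mm before it), z up. 12 mm steel posts 82 mm left and right of the axis carry a crossbar, 34 mm deep, 196 mm long, top 178 mm above the counter, its cap nuts to 190 mm.
- press_seat (a point): The mould's seat: point on the screw axis at the base's top face, 20 mm above the counter; axes as the press. A rim 11 mm high stands on the base: a rounded back (inner radius 52 mm about this point), its sides opening like a funnel to the front. The grip circles about this axis.
- mould_mid (a point): Centre of the round white mould, half-way up (35 mm above its foot). Foot 100 mm across, 14 mm high; wall 98 mm across, 3.5 mm thick; 70 mm high, open at the top; 0.6 to 1 kg filled. It stands on the base 60 to 90 mm in front of its seat and slides with 2 to 4 N, more along the rim. Pushed to the back, the funnel centres it and it stops dead within 3 mm of the seat.
- mould: The same mould with its filling; origin under the centre of its foot, z up. Inside it a wooden follower lies on the cheese, 10 to 24 mm below the mould's top edge (how deep is not given); the cheese gives by 1 mm per 40 N.
- crank (a joint): Turn of the crank, 0 to 1.8 rad at the start, growing clockwise seen from above (down): one turn lowers screw, plate and grip together by 20 mm. The thread is stiff and stays where left; turning it free takes 7.5 N along the circle. The plate meets the follower at 8 to 13 rad, each time elsewhere; then the effort grows by 6 N per rad. Firm is 2 to 6 N above free winding; 8 N above is too tight.
- grip_mid (a point): Middle of the crank's grip: a black upright cylinder, 24 mm across, 44 mm high, free to spin on its pin, its axis 60 mm from the screw axis. Its foot is 2 mm above the horizontal crank arm; nothing rises above the grip. About 256 mm above the counter when the crank reads 0.
- grip: The same grip; origin at the centre of its lower end, z up.
- screw: The screw with the round steel press plate at its foot, 80 mm across and 9 mm thick; it only rises and falls. Origin: centre of the plate's underside, 105 mm above the counter at crank 0 (the mould's top edge is at 90 mm). The plate goes into the mould, with 5 mm to spare all round when the mould is home.
- tub_a: Bystander: closed square plastic tub with flip top, 100 x 100 x 85 mm, in the wire basket on the left. Origin under its centre.
- tub_b: Bystander: another such tub in the basket. Origin under its centre.
- tub_c: Bystander: another such tub, on the counter to the right. Origin under its centre.
- ramekin_a: Bystander: white ceramic ramekin, 86 mm across, 44 mm high, in the basket. Origin under its centre.
- ramekin_b: Bystander: another such ramekin, on the counter to the right. Origin under its centre.
- brush: Bystander: silicone brush with grey handle, 190 mm long, 17 mm high, lying on the counter just left of the press. Origin near its middle, on the counter.
- skewer: Bystander: short steel skewer with a ring end, 200 mm long, 8 mm high, lying just right of the press. Origin near its middle, on the counter.

How it is judged:
By the outcome, as a careful person would: the job done as asked, in the order asked, and still so for the second after the job is handed in, with the robot touching nothing.
It also fails if it takes over 69 s, if anything falls off the work surface, if the arm or the gripper's body presses on something with over 40 N, if the wrist force passes 120 N, or if a joint passes its speed limit or range.

## Working session

There is one attempt and no reset: what is moved stays moved. The work goes in short steps, Python scripts to look and compute and a tool call to move; the robot and the scene stay as the last step left them, time stands still between calls to the robot, and variables do not carry over. Pictures are saved under pics/ and viewed, and the job is handed in when it is done.

Besides the shell and the picture viewer there is one more tool, called after "Call:" as name(argument=value, ...), one argument or row to a line, values as JSON. move_arm: Moves the arm, as the interface text tells. Its arguments: {"type":"object","properties":{"rows":{"type":"array","items":{"type":"array","items":{"type":"array","items":{"type":"number"}}}},"grip":{"type":"number"},"newtons":{"type":"number"}},"required":["rows"]}

```bash
mkdir -p pics; ls
python3 - <<'E'
from bench import sensors, viewer, r
import cv2,pickle
print(sensors.sense())
d={}
for n in("scene","top","wrist"):
    s=viewer.snapshot(n); d[n]=s
    cv2.imwrite(f"pics/{n}0.png",cv2.resize(s["color"][:,:,::-1],(800,600),interpolation=cv2.INTER_CUBIC))
    print(n,s["camera_matrix"],s["R"],s["t"])
pickle.dump(d,open("d0.pkl","wb"))
E
```

```text
pics
{'time': 0.0, 'joint_pos': array([-7.61113254e+01,  7.51725584e+00,  8.53303857e+01,  6.91669226e-04,
        8.72628423e+01, -4.89263985e+00]), 'qd': array([-0.0281648 ,  0.07400757,  0.00548577,  0.10341947, -0.00690619,
       -0.08398365]), 'joint_efforts': array([ 2.22106049e-03, -5.69389665e+01, -5.00559390e+01,  2.57920246e-04,
        1.44811827e-02, -3.36659093e-05]), 'tool_pos': array([ 193.07026832, -567.50346535,  238.21144374]), 'tcp_rot': array([-1.79889978e+02, -1.01113389e-02,  1.87812711e+01]), 'ft_force': array([-0.14709291, -0.2393754 , -0.24551682]), 'wrist_torque': array([ 0.05268485, -0.00812647, -0.02081497]), 'finger_gap': 85.55713738239506}
scene [[384.2439312    0.         260.17498003]
 [  0.         384.2439312  193.86279708]
 [  0.           0.           1.        ]] [[ 0.74625606  0.66532466 -0.02109482]
 [ 0.40882122 -0.48309979 -0.77426081]
 [-0.52532571  0.56917281 -0.63251499]] [-426.69951269  -61.48562798 1544.25558742]
top [[402.29163191   0.         249.67195186]
 [  0.         402.29163191 189.18721606]
 [  0.           0.           1.        ]] [[-0.02642879 -0.99962344 -0.00738174]
 [-0.98971011  0.02720405 -0.14047719]
 [ 0.14062511  0.00359314 -0.9900564 ]] [  57.64672626  547.00223385 1288.31507499]
wrist [[294.92319775   0.         253.91444577]
 [  0.         294.92319775 196.08092358]
 [  0.           0.           1.        ]] [[ 0.32115278 -0.94702629 -0.00144739]
 [-0.89826319 -0.30509978  0.31628684]
 [-0.29997356 -0.10027626 -0.9486625 ]] [-598.12670091  -39.32655941  380.34624549]
```

View pics/scene0.png

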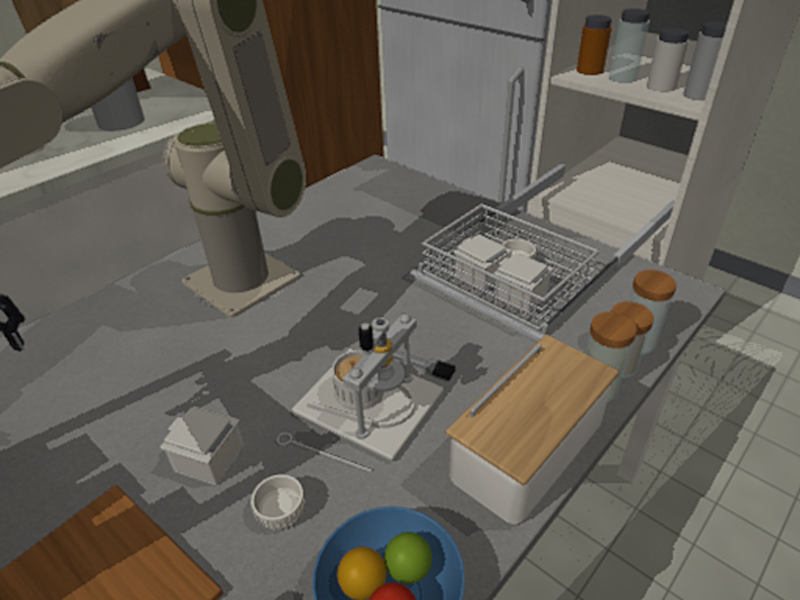

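View pics/top0.png

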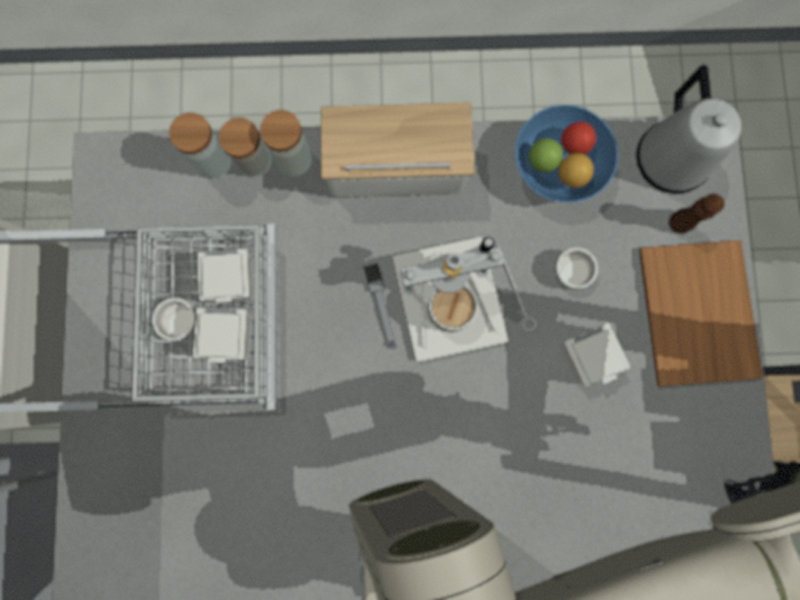

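View pics/wrist0.png

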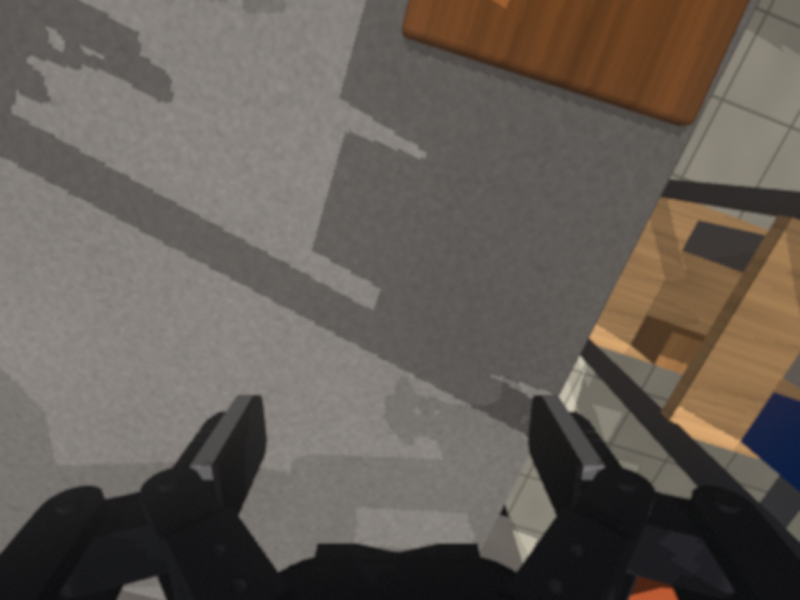

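The top view shows the press opening towards the robot: base at about (395-508, 240-360) of 800x600, mould near (452,308), grip near (488,243). I'll enlarge both views next.

Run:
```python
import cv2,pickle
d=pickle.load(open("d0.pkl","rb"))
t=d["top"]["color"][140:240,235:355,::-1]; cv2.imwrite("pics/top_c.png",cv2.resize(t,None,fx=6.5,fy=6,interpolation=cv2.INTER_CUBIC)) if 0 else cv2.imwrite("pics/top_c.png",cv2.resize(t,None,fx=6,fy=6,interpolation=cv2.INTER_CUBIC))
t=d["scene"]["color"][195:300,180:300,::-1]; cv2.imwrite("pics/sc_c.png",cv2.resize(t,None,fx=5.5,fy=5.5,interpolation=cv2.INTER_CUBIC))
```

```text
(no output)
```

View pics/top_c.png

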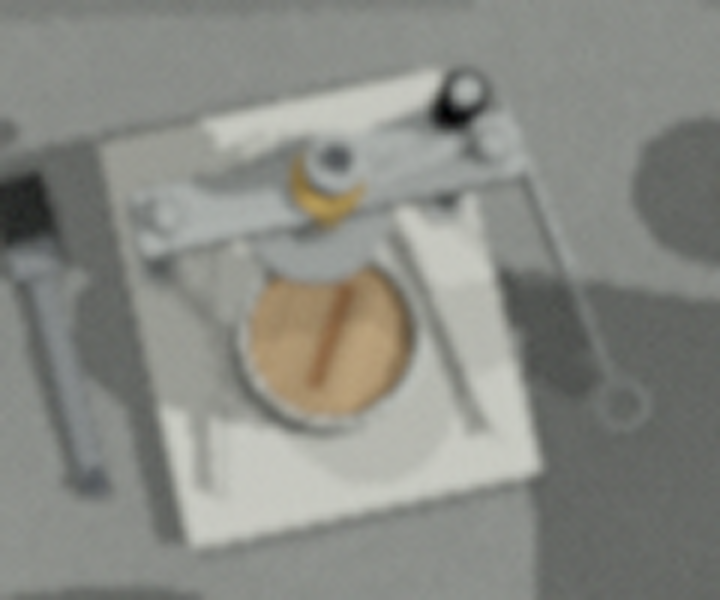

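View pics/sc_c.png

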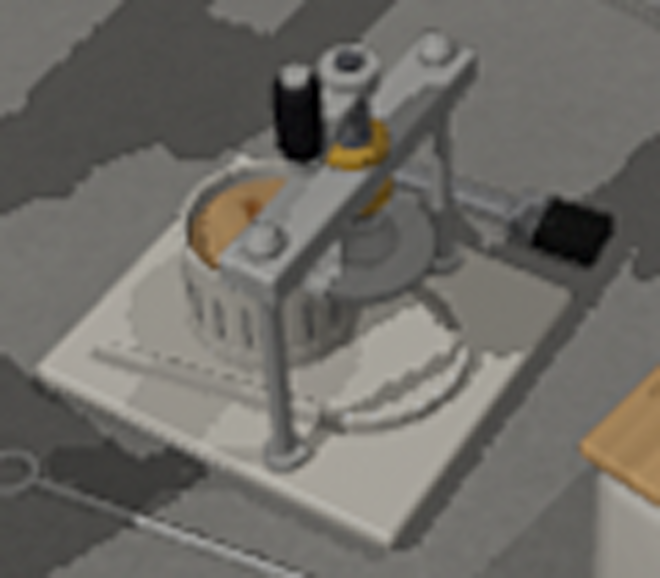

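```bash
cat > h.py <<'E'
import numpy as np
def ray(s,u,v):
    R=np.array(s["R"]);t=np.array(s["t"]);K=np.array(s["camera_matrix"])
    return -R.T@t, R.T@np.linalg.solve(K,[u,v,1])
def onz(s,u,v,z):
    c,d=ray(s,u,v); return c+d*(z-c[2])/d[2]
def proj(s,X):
    p=np.array(s["camera_matrix"])@(np.array(s["R"])@np.array(X)+np.array(s["t"])); return p[:2]/p[2]
def tri(a,b):
    A=[];B=[]
    for s,u,v in(a,b):
        c,d=ray(s,u,v);d=d/np.linalg.norm(d);P=np.eye(3)-np.outer(d,d);A.append(P);B.append(P@c)
    x=np.linalg.solve(sum(A),sum(B)); return x,[np.linalg.norm(p@x-b) for p,b in zip(A,B)]
E
python3 - <<'E'
import pickle,numpy as np
from h import *
d=pickle.load(open("d0.pkl","rb"));T=d["top"];S=d["scene"]
ft=lambda u,v:(T,235+(u+.5)/6-.5,140+(v+.5)/6-.5)
fs=lambda u,v:(S,180+(u+.5)/5.5-.5,195+(v+.5)/5.5-.5)
for n,p,z in [("FL",(190,548),20),("FR",(543,470),20),("BL",(100,143),20),("BR",(438,68),20),("nutL",(162,215),190),("nutR",(492,140),190),("hub",(335,158),250),("mouldtop",(328,345),90)]:
    print(n,onz(*ft(*p),z).round(1))
for n,a,b in [("hub",(335,158),(348,63)),("nutL",(162,215),(436,48)),("nutR",(492,140),(266,238)),("griptop",(468,93),(298,75))]:
    print(n,tri(ft(*a),fs(*b)))
for n,p in [("FLs",(38,370)),("BRs",(392,545)),("BLs",(577,292))]: print(n,onz(*fs(*p),20).round(1))
E
```

```text
FL [410.6  -8.   20. ]
FR [ 448.2 -203.9   20. ]
BL [638.7  35.3  20. ]
BR [ 676.6 -156.7   20. ]
nutL [566.7   6.3 190. ]
nutR [ 599.5 -156.6  190. ]
hub [580.8 -73.2 250. ]
mouldtop [512.5 -81.6  90. ]
hub (array([583.58867156, -75.54606801, 233.13110561]), [np.float64(0.8140169566692528), np.float64(0.8140169566692794)])
nutL (array([567.77287389,   5.53583302, 181.01910782]), [np.float64(0.7508337939672729), np.float64(0.7508337939671973)])
nutR (array([ 601.10016123, -156.94662308,  184.58181895]), [np.float64(0.7083005693256128), np.float64(0.7083005693255179)])
griptop (array([ 605.15836675, -131.58230758,  274.81606195]), [np.float64(1.269601905550789), np.float64(1.2696019055508547)])
FLs [ 453.9 -206.    20. ]
BRs [ 682.4 -162.8   20. ]
BLs [644.5  34.5  20. ]
```

```bash
cat >> h.py <<'E'
from scipy.spatial.transform import Rotation as Ro
AX=np.array([584.,-75.7]);YAW=11.0
c,s_=np.cos(np.radians(YAW)),np.sin(np.radians(YAW)); XP=np.array([c,s_]);YP=np.array([-s_,c])
def P(x,y,z): return np.r_[AX+x*XP+y*YP,z]
def rot(tilt,yaw): # tool z leans forward by tilt (deg), tool x forward along yaw
    return Ro.from_euler('z',yaw,degrees=True)*Ro.from_euler('y',-tilt,degrees=True)*Ro.from_euler('x',180,degrees=True)
def row(p0,R0,p,R):
    d=R0.inv().apply(np.array(p)-p0)/1000; return np.r_[d.round(4),(R0.inv()*R).as_rotvec(degrees=True).round(1)].tolist()
def app(p0,R0,w): w=np.array(w,float); return p0+R0.apply(w[:3]*1000), R0*Ro.from_rotvec(w[3:],degrees=True)
def eul(R): return R.as_euler('xyz',degrees=True)
E
python3 - <<'E'
from h import *
p0=np.array([193.197,-568.05,239.292]);R0=Ro.from_euler('xyz',[180,0,18.78],degrees=True)
T=rot(30,11); print(T.as_matrix().round(2))
for q in [(-190,4,150),(-170,4,50)]: print(P(*q),row(p0,R0,P(*q),T))
E
```

```text
[[ 0.85  0.19  0.49]
 [ 0.17 -0.98  0.1 ]
 [ 0.5   0.   -0.87]]
[ 396.72759916 -108.02720039  150.        ] [0.3408, -0.37, 0.0893, -2.0, 30.0, 7.6]
[ 416.36014283 -104.21102048   50.        ] [0.3606, -0.3673, 0.1893, -2.0, 30.0, 7.6]
```

Call:
move_arm(
  rows=[
    [[0.34, -0.37, 0.06, -2, 30, 7.6], [0.34, -0.37, 0.06, -2, 30, 7.6], [0.34, -0.37, 0.06, -2, 30, 7.6], [0.34, -0.37, 0.06, -2, 30, 7.6], [0.34, -0.37, 0.06, -2, 30, 7.6], [0.34, -0.37, 0.06, -2, 30, 7.6], [0.34, -0.37, 0.06, -2, 30, 7.6], [0.34, -0.37, 0.06, -2, 30, 7.6], [0.34, -0.37, 0.06, -2, 30, 7.6], [0.34, -0.37, 0.06, -2, 30, 7.6], [0.34, -0.37, 0.06, -2, 30, 7.6], [0.34, -0.37, 0.06, -2, 30, 7.6], [0.34, -0.37, 0.06, -2, 30, 7.6], [0.34, -0.37, 0.06, -2, 30, 7.6]],
  ],
  grip=0.53,
)

```text
time: 1.55
tool_pos: [401.0, -113.7, 179.2]
tcp_rot: [-179.8, -29.9, 10.9]
ft_force: [0.5, 0.5, -0.5]
finger_gap: 45.3
```

Run:
```python
from h import *
p0=np.array([193.197,-568.05,239.292]);R0=Ro.from_euler('xyz',[180,0,18.78],degrees=True)
p,R=app(p0,R0,[.34,-.37,.06,-2,30,7.6]); print(p,eul(R))
for q in [(-175,4,51),(-130,4,51),(-100,3,51),(-80,2,51),(-65,0,51),(-57,0,51)]: print(q,row(p,R,P(*q),R))
```

```text
[ 395.97994    -108.29019397  179.292     ] [-179.95632503  -30.04390299   10.98910267]
(-175, 4, 51) [-0.0506, -0.0, 0.119, 0.0, 0.0, 0.0]
(-130, 4, 51) [-0.0116, -0.0, 0.1415, 0.0, 0.0, 0.0]
(-100, 3, 51) [0.0144, 0.001, 0.1565, 0.0, 0.0, 0.0]
(-80, 2, 51) [0.0317, 0.002, 0.1665, 0.0, 0.0, 0.0]
(-65, 0, 51) [0.0447, 0.004, 0.174, 0.0, 0.0, 0.0]
(-57, 0, 51) [0.0516, 0.004, 0.178, 0.0, 0.0, 0.0]
```

Call:
move_arm(
  rows=[
    [[-0.034, 0, 0.079, 0, 0, 0], [-0.051, 0, 0.119, 0, 0, 0], [-0.051, 0, 0.119, 0, 0, 0], [-0.051, 0, 0.119, 0, 0, 0], [-0.038, 0, 0.1265, 0, 0, 0], [-0.038, 0, 0.1265, 0, 0, 0], [-0.038, 0, 0.1265, 0, 0, 0]],
  ],
)

```text
time: 2.25
tool_pos: [439.1, -111.2, 52.9]
tcp_rot: [-179.5, -29.5, 11.0]
ft_force: [-0.2, 0.3, 0.7]
finger_gap: 45.0
```

Run:
```python
from bench import sensors, viewer
import cv2
s=viewer.snapshot("top");cv2.imwrite("pics/top1.png",cv2.resize(s["color"][130:250,225:365,::-1],None,fx=5,fy=5,interpolation=cv2.INTER_CUBIC))
s=viewer.snapshot("wrist");cv2.imwrite("pics/w1.png",cv2.resize(s["color"][:,:,::-1],None,fx=1.5,fy=1.5))
x=sensors.sense();print(x["tool_pos"],x["tcp_rot"],x["ft_force"])
```

```text
[ 439.15398308 -111.08305736   52.7441628 ] [-179.50261337  -29.54888429   11.00201372] [ 0.6123843  -0.00129709 -0.72187129]
```

View pics/top1.png

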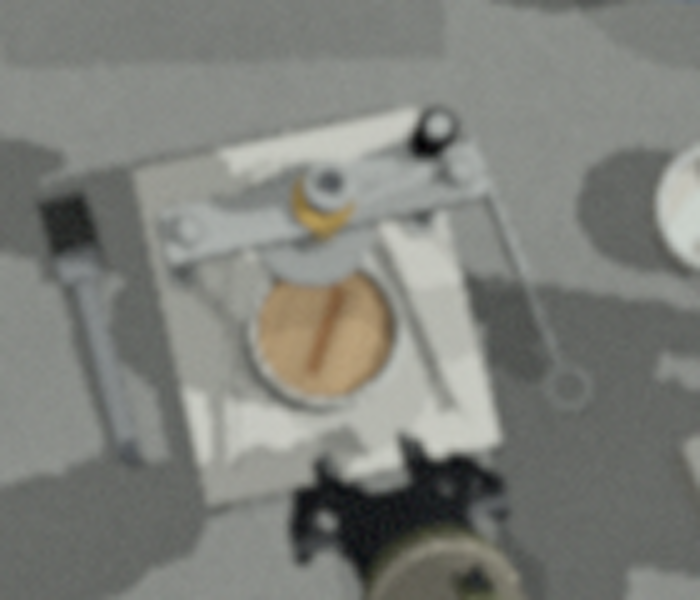

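View pics/w1.png

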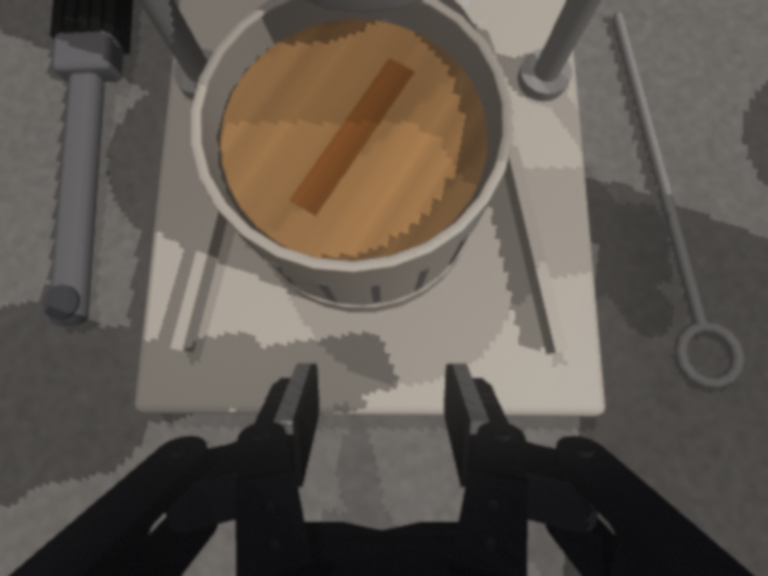

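Run:
```python
from bench import sensors
from h import *
x=sensors.sense();print(x["joint_pos"].round(1),x["qd"].round(2),x["time"])
p=x["tool_pos"];R=Ro.from_euler('xyz',x["tcp_rot"],degrees=True)
for q in [(-149,3,51),(-130,3,51),(-100,2,51)]: print(q,row(p,R,P(*q),rot(30,11)))
```

```text
[-38.6 -29.7 143.   29.5  50.8  24.6] [ 0.37  0.44  0.15  0.04 -0.37  0.02] 2.35
(-149, 3, 51) [-0.0009, -0.0101, 0.0016, -0.5, 0.5, -0.0]
(-130, 3, 51) [0.0156, -0.01, 0.0109, -0.5, 0.5, -0.0]
(-100, 2, 51) [0.0417, -0.0089, 0.0257, -0.5, 0.5, -0.0]
```

Call:
move_arm(
  rows=[
    [[0.005, -0.01, 0.005, -0.5, 0.5, 0], [0.01, -0.01, 0.008, -0.5, 0.5, 0], [0.01, -0.01, 0.008, -0.5, 0.5, 0], [0.01, -0.01, 0.008, -0.5, 0.5, 0]],
  ],
)

```text
time: 2.75
tool_pos: [449.8, -98.0, 49.6]
tcp_rot: [-179.9, -29.9, 11.0]
ft_force: [0.8, -0.8, -0.7]
finger_gap: 45.4
```

```bash
cat > st.py <<'E'
from bench import sensors
from h import *
x=sensors.sense();print(x["joint_pos"].round(1),x["time"],x["tool_pos"].round(1),x["tcp_rot"].round(2),"F",x["ft_force"].round(1), x["finger_gap"])
p=x["tool_pos"];R=Ro.from_euler('xyz',x["tcp_rot"],degrees=True)
d=p[:2]-AX;print("press xy",(d@XP).round(1),(d@YP).round(1))
E
python3 - <<'E'
from st import *
for q in [(-130,3,51),(-100,2,51),(-80,1,51),(-60,0,51)]: print(q,row(p,R,P(*q),rot(30,11)))
E
```

```text
[-35.4 -29.  143.1  29.1  48.2  27.2] 2.75 [449.8 -98.   49.6] [-179.87  -29.93   11.04] F [ 0.8 -0.8 -0.7] 45.441295395065374
press xy -136.0 3.7
(-130, 3, 51) [0.0059, 0.0007, 0.0018, -0.1, 0.1, 0.0]
(-100, 2, 51) [0.0319, 0.0018, 0.0168, -0.1, 0.1, 0.0]
(-80, 1, 51) [0.0492, 0.0028, 0.0267, -0.1, 0.1, 0.0]
(-60, 0, 51) [0.0666, 0.0039, 0.0367, -0.1, 0.1, 0.0]
```

Call:
move_arm(
  rows=[
    [[0.005, 0.0005, 0.002, 0, 0, 0], [0.008, 0.0005, 0.004, 0, 0, 0], [0.012, 0.0005, 0.006, 0, 0, 0], [0.016, 0.001, 0.008, 0, 0, 0], [0.02, 0.001, 0.01, 0, 0, 0], [0.024, 0.0015, 0.012, 0, 0, 0], [0.028, 0.0015, 0.0145, 0, 0, 0], [0.032, 0.002, 0.017, 0, 0, 0], [0.036, 0.002, 0.019, 0, 0, 0], [0.04, 0.0025, 0.0215, 0, 0, 0], [0.044, 0.0025, 0.024, 0, 0, 0], [0.048, 0.003, 0.026, 0, 0, 0]],
  ],
)

```text
time: 3.95
tool_pos: [504.3, -90.2, 50.7]
tcp_rot: [-179.8, -29.9, 11.0]
ft_force: [-2.1, -0.6, -0.2]
finger_gap: 45.4
```

Run:
```python
from st import *
from bench import viewer
import cv2
for q in [(-70,0,51),(-60,0,51),(-55,0,51)]: print(q,row(p,R,P(*q),rot(30,11)))
s=viewer.snapshot("top");cv2.imwrite("pics/top2.png",cv2.resize(s["color"][130:250,225:365,::-1],None,fx=5,fy=5,interpolation=cv2.INTER_CUBIC))
```

```text
[-29.1 -18.  135.4  28.5  42.6  32. ] 3.95 [504.3 -90.2  50.7] [-179.85  -29.93   10.99] F [-2.1 -0.6 -0.2] 45.3565277214913
press xy -81.0 0.9
(-70, 0, 51) [0.0096, 0.0009, 0.0052, -0.1, 0.1, -0.0]
(-60, 0, 51) [0.0183, 0.0009, 0.0102, -0.1, 0.1, -0.0]
(-55, 0, 51) [0.0226, 0.0009, 0.0127, -0.1, 0.1, -0.0]
```

View pics/top2.png

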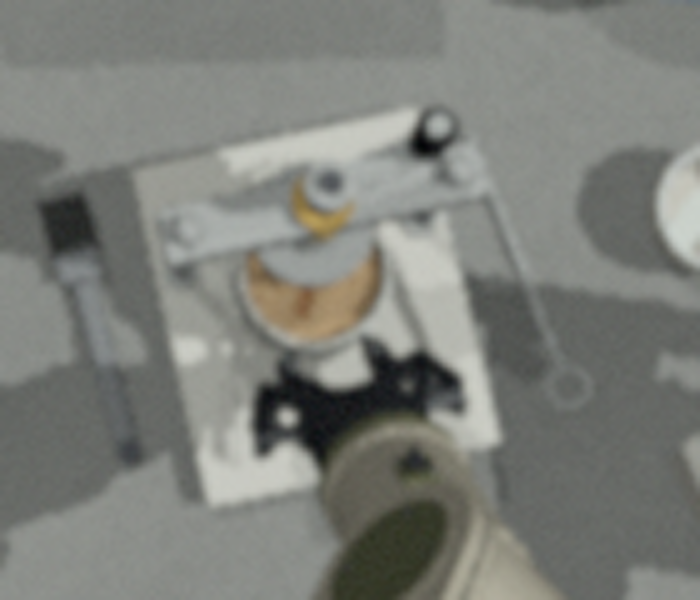

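The mould (centre ≈ (313,285)) is moving ahead of the fingers as intended. I'll keep pushing.

Call:
move_arm(
  rows=[
    [[0.004, 0.0005, 0.002, 0, 0, 0], [0.007, 0.001, 0.004, 0, 0, 0], [0.01, 0.001, 0.006, 0, 0, 0], [0.013, 0.001, 0.0075, 0, 0, 0], [0.015, 0.001, 0.0085, 0, 0, 0], [0.017, 0.001, 0.0095, 0, 0, 0]],
  ],
)

```text
time: 4.6
tool_pos: [523.4, -87.5, 50.9]
tcp_rot: [-179.8, -29.9, 11.0]
ft_force: [-1.3, -0.6, -0.5]
finger_gap: 45.3
```

Run:
```python
from st import *
```

```text
[-27.3 -14.6 132.7  28.2  41.2  33.6] 4.6 [523.4 -87.5  50.9] [-179.85  -29.92   10.99] F [-1.3 -0.6 -0.5] 45.33416259481476
press xy -61.8 -0.0
```

Call:
move_arm(
  rows=[
    [[0.0017, 0, 0.001, 0, 0, 0], [0.0034, 0, 0.002, 0, 0, 0], [0.005, 0, 0.003, 0, 0, 0]],
  ],
)

```text
time: 4.9
tool_pos: [529.1, -86.5, 50.9]
tcp_rot: [-179.9, -29.9, 11.0]
ft_force: [-2.9, -0.4, -0.5]
finger_gap: 45.1
```

Run:
```python
from st import *
```

```text
[-26.7 -13.6 131.9  28.1  40.8  34.2] 4.9 [529.1 -86.5  50.9] [-179.85  -29.93   10.99] F [-2.9 -0.4 -0.5] 45.080342354324586
press xy -55.9 -0.1
```

Call:
move_arm(
  rows=[
    [[0.0017, 0, 0.001, 0, 0, 0], [0.0026, 0, 0.0015, 0, 0, 0]],
  ],
)

```text
time: 5.1
tool_pos: [532.1, -85.9, 50.9]
tcp_rot: [-179.9, -29.9, 11.0]
ft_force: [-3.9, -1.6, 0.4]
finger_gap: 45.2
```

Run:
```python
from st import *
from bench import viewer
import cv2
for n in("top","scene"):
    s=viewer.snapshot(n);sl=s["color"][130:250,225:365,::-1] if n=="top" else s["color"][195:300,180:300,::-1]
    cv2.imwrite(f"pics/{n}3.png",cv2.resize(sl,None,fx=5,fy=5,interpolation=cv2.INTER_CUBIC))
```

```text
[-26.5 -13.1 131.5  28.   40.6  34.4] 5.1 [532.1 -85.9  50.9] [-179.86  -29.93   11.  ] F [-3.9 -1.6  0.4] 45.220041075219065
press xy -52.9 -0.2
```

View pics/top3.png

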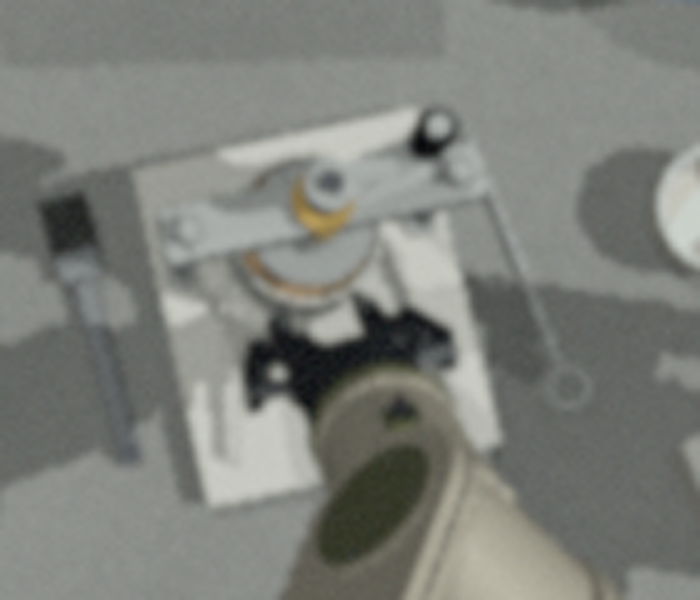

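View pics/scene3.png

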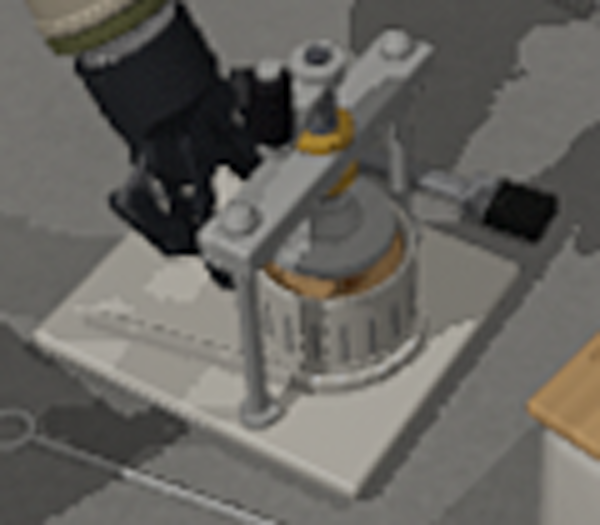

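The mould is now nearly under the plate, with its foot close to the rim's back. The force is still only sliding force, so I'll continue in 1.5 mm steps.

Call:
move_arm(
  rows=[
    [[0.0013, 0, 0.0007, 0, 0, 0], [0.0026, 0, 0.0015, 0, 0, 0]],
  ],
)

```text
time: 5.4
tool_pos: [534.1, -86.1, 50.4]
tcp_rot: [-179.9, -29.8, 11.0]
ft_force: [-23.3, -11.0, 10.6]
finger_gap: 45.5
```

Run:
```python
from st import *
```

```text
[-26.3 -12.6 131.1  27.8  40.4  34.7] 5.4 [534.1 -86.1  50.4] [-179.92  -29.82   11.02] F [-23.3 -11.   10.6] 45.51326950917135
press xy -51.0 -0.7
```

Push force jumped to 26 N with the fingers at -51, so the mould has stopped dead. Backing off.

Run:
```python
from st import *
for q in [(-100,0,51,30),(-120,0,200,30),(-100,0,330,0),(-60,-59,330,0)]: print(q,row(p,R,P(*q[:3]),rot(q[3],11)))
```

```text
[-26.3 -12.6 131.1  27.8  40.4  34.7] 5.4 [534.1 -86.1  50.4] [-179.92  -29.82   11.02] F [-23.3 -11.   10.6] 45.51326950917135
press xy -51.0 -0.7
(-100, 0, 51, 30) [-0.0422, -0.0007, -0.0249, -0.1, 0.2, 0.0]
(-120, 0, 200, 30) [0.0145, -0.0009, -0.1641, -0.1, 0.2, 0.0]
(-100, 0, 330, 0) [0.0965, -0.0011, -0.267, -0.1, -29.8, 0.0]
(-60, -59, 330, 0) [0.1312, 0.058, -0.2472, -0.1, -29.8, 0.0]
```

Call:
move_arm(
  rows=[
    [[-0.008, 0, -0.005, 0, 0, 0], [-0.02, 0, -0.012, 0, 0, 0], [-0.042, 0, -0.025, 0, 0, 0], [-0.02, 0, -0.08, 0, 0, 0], [0.005, 0, -0.13, 0, 0, 0], [0.014, 0, -0.164, 0, 0, 0], [0.055, 0, -0.215, 0, -15, 0], [0.0965, 0, -0.267, 0, -30, 0], [0.0965, 0, -0.267, 0, -30, 0], [0.0965, 0, -0.267, 0, -30, 0], [0.0965, 0, -0.267, 0, -30, 0]],
  ],
  grip=0.47,
)

```text
time: 6.5
tool_pos: [488.5, -94.7, 330.3]
tcp_rot: [-179.8, 0.3, 11.2]
ft_force: [0.2, 0.1, -1.4]
finger_gap: 40.2
```

Run:
```python
from st import *
from bench import viewer
import cv2,pickle
d={}
for n in("top","scene","wrist"):
    s=viewer.snapshot(n);d[n]=s;sl={"top":s["color"][130:250,225:365,::-1],"scene":s["color"][195:300,180:300,::-1],"wrist":s["color"][:,:,::-1]}[n]
    k=1.5 if n=="wrist" else 5
    cv2.imwrite(f"pics/{n}4.png",cv2.resize(sl,None,fx=k,fy=k,interpolation=cv2.INTER_CUBIC))
pickle.dump(d,open("d4.pkl","wb"))
```

```text
[-16.9  -9.3  92.5   0.   97.2  61.9] 6.5 [488.5 -94.7 330.3] [-179.83    0.26   11.2 ] F [ 0.2  0.1 -1.4] 40.19463443902412
press xy -97.3 -0.4
```

View pics/top4.png

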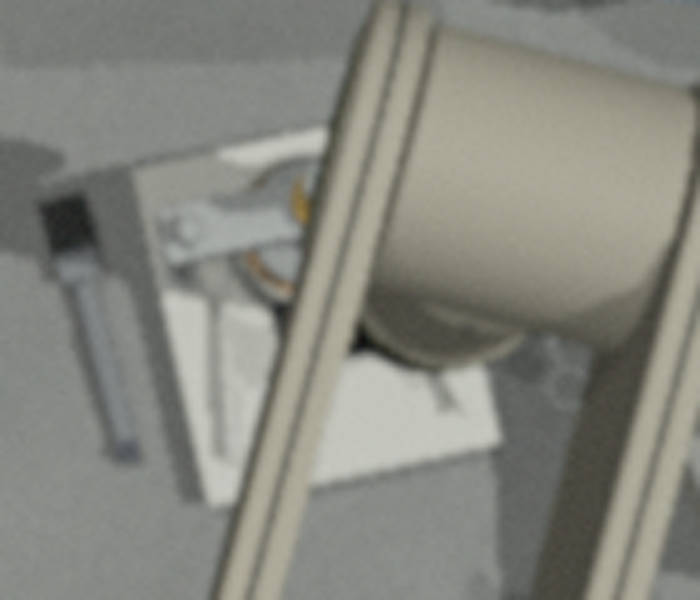

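View pics/scene4.png

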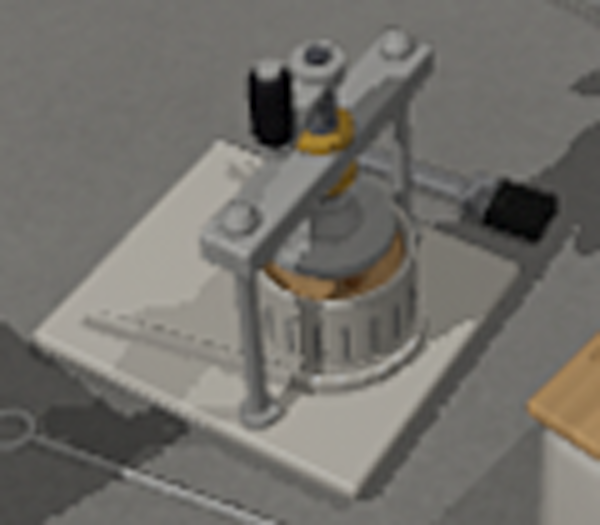

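View pics/wrist4.png

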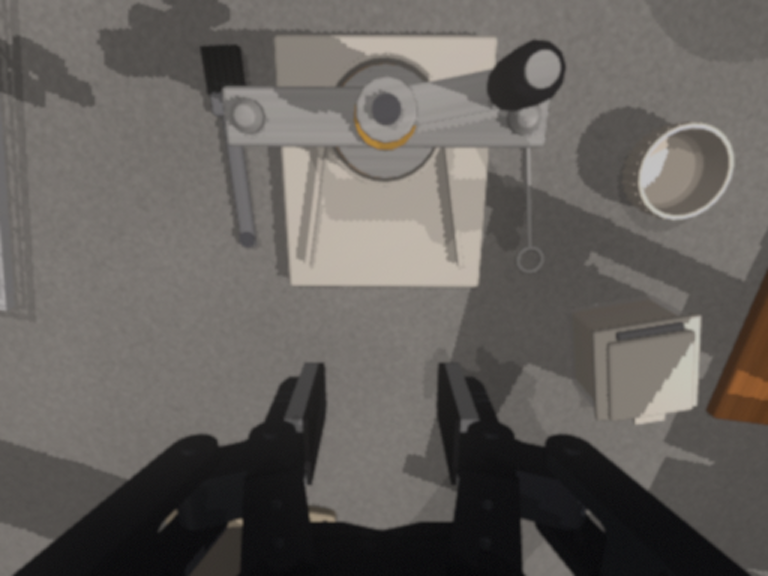

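Run:
```python
import pickle
from h import *
W=pickle.load(open("d4.pkl","rb"));D0=pickle.load(open("d0.pkl","rb"))
w=W["wrist"];S=W["scene"]
f=lambda u,v:(w,(u+.5)/1.5-.5,(v+.5)/1.5-.5)
L=onz(*f(245,116),190);Rr=onz(*f(528,118),190);print(L,Rr,(L+Rr)/2, np.linalg.norm(L-Rr))
print("griptop z275",onz(*f(543,68),275), onz(*f(543,68),277))
print("hub 240",onz(*f(387,107),240))
fs=lambda u,v:(S,180+(u+.5)/5-.5,195+(v+.5)/5-.5)
print(tri(f(543,68),fs(268,68)),tri(f(245,116),fs(397,44)))
ft=lambda u,v:(D0["top"],235+(u+.5)/6-.5,140+(v+.5)/6-.5)
print("mould home? top z90 circle from top3 later"); print(tri(f(543,68),ft(468,93)))
```

```text
[568.40881778   2.61274368 190.        ] [ 598.6328209  -157.02461723  190.        ] [583.52081934 -77.20593678 190.        ] 162.4733127674825
griptop z275 [ 607.14311135 -132.87466343  275.        ] [ 606.72159138 -132.29423063  277.        ]
hub 240 [584.88299988 -76.80466391 240.        ]
(array([ 606.56985743, -132.63867707,  276.63801992]), [np.float64(0.329997492611092), np.float64(0.3299974926109335)]) (array([568.27083415,   4.9078276 , 181.3673997 ]), [np.float64(0.3006271214355639), np.float64(0.3006271214354437)])
mould home? top z90 circle from top3 later
(array([ 605.84157909, -132.8011595 ,  274.41934688]), [np.float64(1.4016330327955013), np.float64(1.4016330327956217)])
```

```bash
sed -i 's/-75.7\]/-76.3]/' h.py
python3 - <<'E'
from st import *
for q in [(606.2,-132.3,295),(606.2,-132.3,246)]: print(q,row(p,R,q,rot(0,11)))
E
```

```text
[-17.1  -9.9  93.1   0.2  96.9  61.8] 6.65 [486.  -95.1 329.4] [-1.798e+02  3.000e-02  1.110e+01] F [ 0.  -0.3  0.4] 40.1833954533417
press xy -99.8 0.2
(606.2, -132.3, 295) [0.1108, 0.0598, 0.0341, -0.2, 0.0, 0.1]
(606.2, -132.3, 246) [0.1108, 0.0599, 0.0831, -0.2, 0.0, 0.1]
```

Call:
move_arm(
  rows=[
    [[0.111, 0.06, 0.034, 0, 0, 0], [0.111, 0.06, 0.034, 0, 0, 0], [0.111, 0.06, 0.034, 0, 0, 0], [0.111, 0.06, 0.034, 0, 0, 0], [0.111, 0.06, 0.034, 0, 0, 0], [0.111, 0.06, 0.034, 0, 0, 0]],
  ],
)

```text
time: 7.25
tool_pos: [605.7, -133.1, 297.6]
tcp_rot: [-179.9, -0.0, 11.0]
ft_force: [-0.3, -0.6, 0.5]
finger_gap: 40.5
```

Run:
```python
from st import *
from bench import viewer
import cv2
for n in("wrist","scene"):
    s=viewer.snapshot(n);sl=s["color"][:,:,::-1] if n=="wrist" else s["color"][170:300,150:300,::-1]
    cv2.imwrite(f"pics/{n}5.png",cv2.resize(sl,None,fx=1.5 if n=="wrist" else 4.5,fy=1.5 if n=="wrist" else 4.5,interpolation=cv2.INTER_CUBIC))
from bench import sensors
x=sensors.sense();print(x["tool_pos"],x["tcp_rot"])
```

```text
[-17.2   9.7  76.8   0.1  93.5  61.8] 7.25 [ 605.7 -133.1  297.6] [-1.799e+02 -5.000e-02  1.103e+01] F [-0.3 -0.6  0.5] 40.53835522260724
press xy 10.5 -59.9
[ 606.10383347 -132.97963912  298.03104779] [-1.79934817e+02 -7.97102347e-02  1.10491779e+01]
```

View pics/wrist5.png

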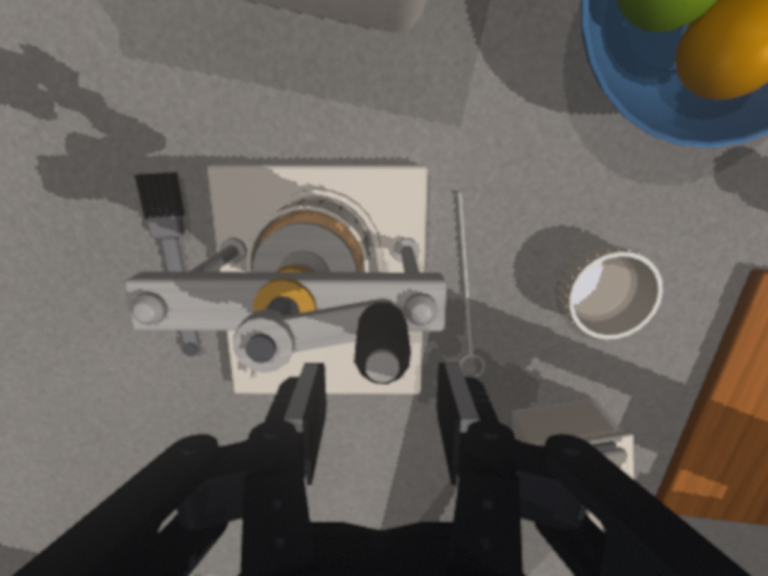

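View pics/scene5.png

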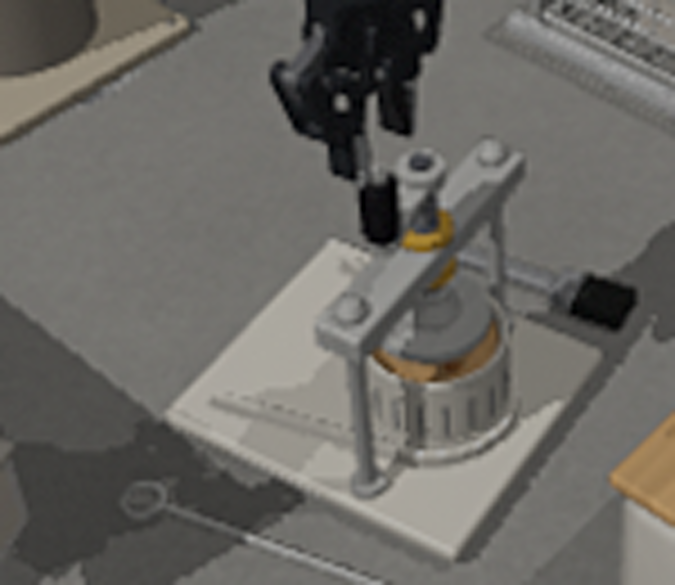

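The grip top (382,367) lies centred between the pads (325–438). Descending and closing.

Call:
move_arm(
  rows=[
    [[0, 0, 0.012, 0, 0, 0], [0, 0, 0.024, 0, 0, 0], [0, 0, 0.036, 0, 0, 0], [0, 0, 0.046, 0, 0, 0], [0, 0, 0.052, 0, 0, 0], [0, 0, 0.052, 0, 0, 0]],
  ],
)

```text
time: 7.95
tool_pos: [606.0, -132.6, 242.4]
tcp_rot: [-179.8, 0.2, 11.1]
ft_force: [-0.5, -1.0, -0.3]
finger_gap: 40.5
```

Run:
```python
from st import *
```

```text
[-17.1  10.8  81.3   0.1  88.2  61.8] 7.95 [ 606.  -132.6  242.4] [-179.8     0.21   11.07] F [-0.5 -1.  -0.3] 40.5461154847318
press xy 10.8 -59.5
```

Call:
move_arm(
  rows=[
    [[0, 0, -0.003, 0, 0, 0], [0, 0, -0.003, 0, 0, 0], [0, 0, -0.003, 0, 0, 0], [0, 0, -0.003, 0, 0, 0], [0, 0, -0.003, 0, 0, 0]],
  ],
  grip=0,
  newtons=40,
)

```text
time: 8.45
tool_pos: [606.8, -133.1, 247.7]
tcp_rot: [-179.9, 0.0, 11.1]
ft_force: [-1.9, -1.1, -0.6]
finger_gap: 23.1
```

Run:
```python
from st import *
from bench import viewer
import cv2
for n in("wrist","scene"):
    s=viewer.snapshot(n);sl=s["color"][:,:,::-1] if n=="wrist" else s["color"][170:300,150:300,::-1]
    cv2.imwrite(f"pics/{n}6.png",cv2.resize(sl,None,fx=1.5 if n=="wrist" else 4.5,fy=1.5 if n=="wrist" else 4.5,interpolation=cv2.INTER_CUBIC))
x=sensors.sense();print(x["tool_pos"],x["tcp_rot"],x["ft_force"])
```

```text
[-17.1  10.6  80.9   0.1  88.5  61.8] 8.45 [ 606.8 -133.1  247.7] [-1.7991e+02  4.0000e-02  1.1050e+01] F [-1.9 -1.1 -0.6] 23.0914124421461
press xy 11.5 -60.1
[ 606.82420216 -133.1177459   247.68153953] [-1.79904370e+02  3.79869929e-02  1.10543978e+01] [-1.1412572  -1.20193246  1.05816267]
```

View pics/scene6.png

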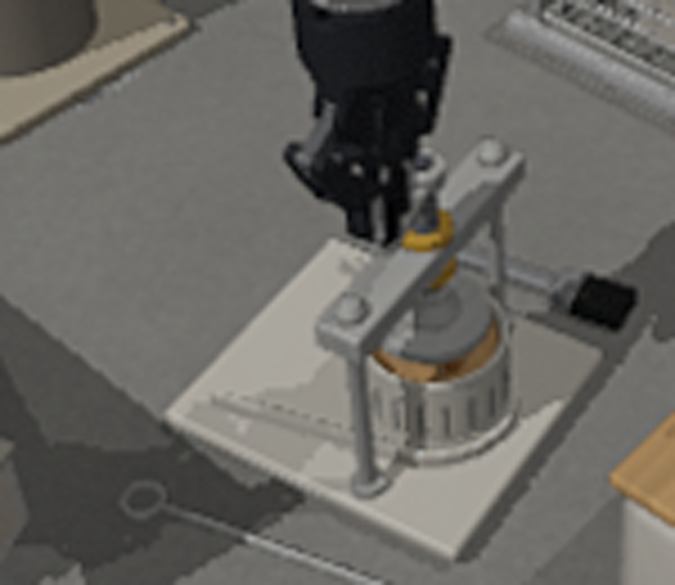

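Grip held (gap 23.1 mm). Next, the circular path. First a short test arc.

```bash
cat > wind.py <<'E'
from h import *
def rows(phi0,step,n,r=60.,off=(0,0)):  # phi deg world, step rad; start cmd assumed on circle
    out=[]
    a0=np.radians(phi0-11)
    for i in range(1,n+1):
        a=a0-step*i
        x=r*(np.cos(a)-np.cos(a0))+off[0];y=-r*(np.sin(a)-np.sin(a0))+off[1]; z=20/(2*np.pi)*step*i
        out.append([round(x/1000,4),round(y/1000,4),round(z/1000,4),0,0,0])
    return str(out)
E
python3 -c "
from wind import *
print(rows(-68.3,0.1,6))"
```

```text
[[np.float64(-0.0059), np.float64(0.0008), 0.0003, 0, 0, 0], [np.float64(-0.0119), np.float64(0.001), 0.0006, 0, 0, 0], [np.float64(-0.0179), np.float64(0.0007), 0.001, 0, 0, 0], [np.float64(-0.0238), np.float64(-0.0003), 0.0013, 0, 0, 0], [np.float64(-0.0296), np.float64(-0.0019), 0.0016, 0, 0, 0], [np.float64(-0.0352), np.float64(-0.004), 0.0019, 0, 0, 0]]
```

Call:
move_arm(
  rows=[
    [[-0.006, 0.0008, 0.0003, 0, 0, 0], [-0.012, 0.001, 0.0006, 0, 0, 0], [-0.018, 0.0007, 0.001, 0, 0, 0], [-0.024, -0.0003, 0.0013, 0, 0, 0], [-0.0296, -0.0019, 0.0016, 0, 0, 0], [-0.0352, -0.004, 0.0019, 0, 0, 0]],
  ],
)

```text
time: 9.15
tool_pos: [572.6, -136.2, 245.9]
tcp_rot: [-180.0, -0.1, 11.1]
ft_force: [7.4, -3.0, -3.0]
finger_gap: 23.2
```

```bash
cat > ws.py <<'E'
from st import *
C=np.array([584.6,-77.35])
def rep():
    d=p[:2]-C;phi=np.degrees(np.arctan2(d[1],d[0]));u=d/np.linalg.norm(d);t=np.array([u[1],-u[0]])
    f=x["ft_force"]
    print("phi",phi.round(2),"r",np.linalg.norm(d).round(2),"F against winding",(-f[:2]@t).round(2),"radial",(f[:2]@u).round(2),"fz",f[2].round(2),"tau",x["wrist_torque"].round(2))
rep()
E
python3 ws.py
```

```text
[-18.4   5.4  86.8   0.1  87.7  60.5] 9.15 [ 572.6 -136.2  245.9] [-1.7998e+02 -1.4000e-01  1.1060e+01] F [ 7.4 -3.  -3. ] 23.16164498941099
press xy -22.7 -56.6
phi -101.57 r 60.05 F against winding 7.87 radial 1.48 fz -3.03 tau [-0.42 -1.13  0.  ]
```

```bash
sed -i 's/round(x\/1000,4)/round(float(x)\/1000,4)/;s/round(y\/1000,4)/round(float(y)\/1000,4)/' wind.py; python3 -c "
from wind import *
print(rows(-102.68,0.15,20))"
```

```text
[[-0.0079, -0.0042, 0.0005, 0, 0, 0], [-0.0152, -0.0096, 0.001, 0, 0, 0], [-0.0215, -0.016, 0.0014, 0, 0, 0], [-0.0268, -0.0232, 0.0019, 0, 0, 0], [-0.031, -0.0312, 0.0024, 0, 0, 0], [-0.0339, -0.0397, 0.0029, 0, 0, 0], [-0.0356, -0.0485, 0.0033, 0, 0, 0], [-0.0358, -0.0575, 0.0038, 0, 0, 0], [-0.0348, -0.0664, 0.0043, 0, 0, 0], [-0.0324, -0.0751, 0.0048, 0, 0, 0], [-0.0288, -0.0833, 0.0053, 0, 0, 0], [-0.0239, -0.0909, 0.0057, 0, 0, 0], [-0.018, -0.0977, 0.0062, 0, 0, 0], [-0.0112, -0.1035, 0.0067, 0, 0, 0], [-0.0035, -0.1082, 0.0072, 0, 0, 0], [0.0048, -0.1117, 0.0076, 0, 0, 0], [0.0135, -0.114, 0.0081, 0, 0, 0], [0.0224, -0.1149, 0.0086, 0, 0, 0], [0.0314, -0.1145, 0.0091, 0, 0, 0], [0.0402, -0.1127, 0.0095, 0, 0, 0]]
```

Call:
move_arm(
  rows=[
    [[-0.0079, -0.0042, 0.0005, 0, 0, 0], [-0.0152, -0.0096, 0.001, 0, 0, 0], [-0.0215, -0.016, 0.0014, 0, 0, 0], [-0.0268, -0.0232, 0.0019, 0, 0, 0], [-0.031, -0.0312, 0.0024, 0, 0, 0], [-0.0339, -0.0397, 0.0029, 0, 0, 0], [-0.0356, -0.0485, 0.0033, 0, 0, 0], [-0.0358, -0.0575, 0.0038, 0, 0, 0], [-0.0348, -0.0664, 0.0043, 0, 0, 0], [-0.0324, -0.0751, 0.0048, 0, 0, 0]],
  ],
)

```text
time: 10.15
tool_pos: [525.0, -69.3, 241.0]
tcp_rot: [180.0, 0.1, 11.0]
ft_force: [0.3, -7.8, -1.8]
finger_gap: 22.7
```

```bash
python3 ws.py;  python3 -c "
from wind import *
print(rows(-102.68-np.degrees(1.5),0.15,20))"
```

```text
[-13.   -3.5  96.3  -0.   87.2  66. ] 10.15 [525.  -69.3 241. ] [1.7998e+02 6.0000e-02 1.1010e+01] F [ 0.3 -7.8 -1.8] 22.692485945666988
press xy -56.6 18.1
phi 172.32 r 60.14 F against winding 7.69 radial -1.31 fz -1.75 tau [-1.28 -0.18  0.02]
[[0.0036, -0.0082, 0.0005, 0, 0, 0], [0.0085, -0.0158, 0.001, 0, 0, 0], [0.0144, -0.0226, 0.0014, 0, 0, 0], [0.0212, -0.0284, 0.0019, 0, 0, 0], [0.0289, -0.0331, 0.0024, 0, 0, 0], [0.0372, -0.0366, 0.0029, 0, 0, 0], [0.0459, -0.0389, 0.0033, 0, 0, 0], [0.0548, -0.0398, 0.0038, 0, 0, 0], [0.0638, -0.0394, 0.0043, 0, 0, 0], [0.0726, -0.0376, 0.0048, 0, 0, 0], [0.0811, -0.0346, 0.0053, 0, 0, 0], [0.089, -0.0303, 0.0057, 0, 0, 0], [0.0962, -0.0249, 0.0062, 0, 0, 0], [0.1024, -0.0185, 0.0067, 0, 0, 0], [0.1077, -0.0112, 0.0072, 0, 0, 0], [0.1118, -0.0032, 0.0076, 0, 0, 0], [0.1147, 0.0054, 0.0081, 0, 0, 0], [0.1162, 0.0142, 0.0086, 0, 0, 0], [0.1164, 0.0232, 0.0091, 0, 0, 0], [0.1153, 0.0321, 0.0095, 0, 0, 0]]
```

Call:
move_arm(
  rows=[
    [[0.0036, -0.0082, 0.0005, 0, 0, 0], [0.0085, -0.0158, 0.001, 0, 0, 0], [0.0144, -0.0226, 0.0014, 0, 0, 0], [0.0212, -0.0284, 0.0019, 0, 0, 0], [0.0289, -0.0331, 0.0024, 0, 0, 0], [0.0372, -0.0366, 0.0029, 0, 0, 0], [0.0459, -0.0389, 0.0033, 0, 0, 0], [0.0548, -0.0398, 0.0038, 0, 0, 0], [0.0638, -0.0394, 0.0043, 0, 0, 0], [0.0726, -0.0376, 0.0048, 0, 0, 0], [0.0811, -0.0346, 0.0053, 0, 0, 0], [0.089, -0.0303, 0.0057, 0, 0, 0], [0.0962, -0.0249, 0.0062, 0, 0, 0], [0.1024, -0.0185, 0.0067, 0, 0, 0], [0.1077, -0.0112, 0.0072, 0, 0, 0], [0.1118, -0.0032, 0.0076, 0, 0, 0], [0.1147, 0.0054, 0.0081, 0, 0, 0], [0.1162, 0.0142, 0.0086, 0, 0, 0], [0.1164, 0.0232, 0.0091, 0, 0, 0], [0.1153, 0.0321, 0.0095, 0, 0, 0]],
  ],
)

```text
time: 12.15
tool_pos: [644.6, -75.7, 231.5]
tcp_rot: [-179.7, 0.0, 11.2]
ft_force: [-1.7, 6.8, 2.5]
finger_gap: 22.9
```

```bash
python3 ws.py;  python3 -c "
from wind import *
print(rows(-102.68-np.degrees(4.5),0.12,8))"
```

```text
[-11.4  15.3  77.2   0.3  87.6  67.5] 12.15 [644.6 -75.7 231.5] [-1.797e+02  2.000e-02  1.116e+01] F [-1.7  6.8  2.5] 22.90963350001534
press xy 59.6 -11.0
phi 1.54 r 60.0 F against winding 6.83 radial -1.55 fz 2.53 tau [1.3  0.44 0.03]
[[-0.0019, 0.007, 0.0004, 0, 0, 0], [-0.0045, 0.0136, 0.0008, 0, 0, 0], [-0.008, 0.0199, 0.0011, 0, 0, 0], [-0.0122, 0.0258, 0.0015, 0, 0, 0], [-0.017, 0.0311, 0.0019, 0, 0, 0], [-0.0225, 0.0358, 0.0023, 0, 0, 0], [-0.0285, 0.0398, 0.0027, 0, 0, 0], [-0.0349, 0.0431, 0.0031, 0, 0, 0]]
```

Call:
move_arm(
  rows=[
    [[-0.0019, 0.007, 0.0004, 0, 0, 0], [-0.0045, 0.0136, 0.0008, 0, 0, 0], [-0.008, 0.0199, 0.0011, 0, 0, 0], [-0.0122, 0.0258, 0.0015, 0, 0, 0], [-0.017, 0.0311, 0.0019, 0, 0, 0], [-0.0225, 0.0358, 0.0023, 0, 0, 0], [-0.0285, 0.0398, 0.0027, 0, 0, 0], [-0.0349, 0.0431, 0.0031, 0, 0, 0]],
  ],
)

```text
time: 12.95
tool_pos: [620.0, -125.8, 228.6]
tcp_rot: [-179.9, -0.2, 11.1]
ft_force: [7.7, 2.8, -0.8]
finger_gap: 22.9
```

```bash
python3 ws.py;  python3 -c "
from wind import *
print(rows(-102.68-np.degrees(5.46),0.1,4))"
```

```text
[-16.2  12.6  80.6   0.2  86.6  62.6] 12.95 [ 620.  -125.8  228.6] [-179.86   -0.19   11.12] F [ 7.7  2.8 -0.8] 22.929633152276423
press xy 25.9 -55.4
phi -53.85 r 59.95 F against winding 7.87 radial 2.24 fz -0.78 tau [ 0.53 -1.15  0.02]
[[-0.0056, 0.0021, 0.0003, 0, 0, 0], [-0.0114, 0.0037, 0.0006, 0, 0, 0], [-0.0173, 0.0046, 0.001, 0, 0, 0], [-0.0233, 0.005, 0.0013, 0, 0, 0]]
```

Call:
move_arm(
  rows=[
    [[-0.0056, 0.0021, 0.0003, 0, 0, 0], [-0.0114, 0.0037, 0.0006, 0, 0, 0], [-0.0173, 0.0046, 0.001, 0, 0, 0], [-0.0233, 0.005, 0.0013, 0, 0, 0]],
  ],
)

```text
time: 13.35
tool_pos: [598.0, -135.8, 227.3]
tcp_rot: [-179.9, -0.2, 11.1]
ft_force: [7.7, -0.1, -2.9]
finger_gap: 22.8
```

```bash
python3 ws.py;  python3 -c "
from wind import *
print(rows(-102.68-np.degrees(5.86),0.1,4))"
```

```text
[-17.7   9.7  84.1   0.2  86.1  61.2] 13.35 [ 598.  -135.8  227.3] [-179.93   -0.18   11.09] F [ 7.7 -0.1 -2.9] 22.809640734992463
press xy 2.4 -61.1
phi -77.08 r 59.98 F against winding 7.45 radial 1.78 fz -2.94 tau [-0.03 -1.25 -0.  ]
[[-0.006, -0.0002, 0.0003, 0, 0, 0], [-0.0119, -0.0011, 0.0006, 0, 0, 0], [-0.0178, -0.0025, 0.001, 0, 0, 0], [-0.0234, -0.0045, 0.0013, 0, 0, 0]]
```

Call:
move_arm(
  rows=[
    [[-0.006, -0.0002, 0.0003, 0, 0, 0], [-0.0119, -0.0011, 0.0006, 0, 0, 0], [-0.0178, -0.0025, 0.001, 0, 0, 0], [-0.0234, -0.0045, 0.0013, 0, 0, 0]],
  ],
)

```text
time: 13.75
tool_pos: [574.0, -136.5, 226.0]
tcp_rot: [-180.0, -0.2, 11.1]
ft_force: [7.5, -3.3, -2.8]
finger_gap: 23.0
```

```bash
python3 ws.py;  python3 -c "
from wind import *
print(rows(-102.68-np.degrees(6.26),0.1,4))"
```

```text
[-18.4   6.2  88.1   0.1  85.6  60.5] 13.75 [ 574.  -136.5  226. ] [-1.7998e+02 -1.5000e-01  1.1060e+01] F [ 7.5 -3.3 -2.8] 23.029028805737294
press xy -21.3 -57.2
phi -100.17 r 60.06 F against winding 7.99 radial 1.94 fz -2.82 tau [-0.45 -1.15  0.03]
[[-0.0054, -0.0026, 0.0003, 0, 0, 0], [-0.0106, -0.0056, 0.0006, 0, 0, 0], [-0.0154, -0.0092, 0.001, 0, 0, 0], [-0.0198, -0.0133, 0.0013, 0, 0, 0]]
```

Call:
move_arm(
  rows=[
    [[-0.0054, -0.0026, 0.0003, 0, 0, 0], [-0.0106, -0.0056, 0.0006, 0, 0, 0], [-0.0154, -0.0092, 0.001, 0, 0, 0], [-0.0198, -0.0133, 0.0013, 0, 0, 0]],
  ],
)

```text
time: 14.15
tool_pos: [552.1, -127.9, 224.8]
tcp_rot: [179.9, -0.2, 11.0]
ft_force: [7.7, -6.6, -4.2]
finger_gap: 23.3
```

```bash
python3 ws.py;  python3 -c "
from wind import *
print(rows(-102.68-np.degrees(6.66),0.1,4))"
```

```text
[-18.2   2.6  92.    0.   85.3  60.7] 14.15 [ 552.1 -127.9  224.8] [ 1.7995e+02 -1.6000e-01  1.1040e+01] F [ 7.7 -6.6 -4.2] 23.285455588648645
press xy -41.2 -44.5
phi -122.78 r 60.07 F against winding 10.02 radial 1.35 fz -4.2 tau [-1.08 -1.33  0.07]
[[-0.004, -0.0045, 0.0003, 0, 0, 0], [-0.0075, -0.0093, 0.0006, 0, 0, 0], [-0.0106, -0.0145, 0.001, 0, 0, 0], [-0.0131, -0.0199, 0.0013, 0, 0, 0]]
```

Call:
move_arm(
  rows=[
    [[-0.004, -0.0045, 0.0003, 0, 0, 0], [-0.0075, -0.0093, 0.0006, 0, 0, 0]],
  ],
)

```text
time: 14.35
tool_pos: [542.9, -120.6, 224.2]
tcp_rot: [179.9, -0.1, 11.0]
ft_force: [9.1, -8.2, -4.1]
finger_gap: 22.8
```

```bash
python3 ws.py;  python3 -c "
from wind import *
print(rows(-102.68-np.degrees(6.86),0.1,3))"
```

```text
[-17.8   0.9  93.7  -0.   85.2  61.2] 14.35 [ 542.9 -120.6  224.2] [ 1.799e+02 -1.400e-01  1.102e+01] F [ 9.1 -8.2 -4.1] 22.76154959648115
press xy -48.8 -35.7
phi -133.96 r 60.11 F against winding 12.18 radial -0.41 fz -4.07 tau [-1.45 -1.21 -0.03]
[[-0.003, -0.0052, 0.0003, 0, 0, 0], [-0.0055, -0.0106, 0.0006, 0, 0, 0], [-0.0075, -0.0163, 0.001, 0, 0, 0]]
```

Effort is about +4.5 N over free winding (7.6 → 12.2), in the middle of the firm range. Releasing here.

Call:
move_arm(
  rows=[
    [[-0.0075, -0.0093, 0.0006, 0, 0, 0]],
  ],
  grip=0.45,
)

```text
time: 14.45
tool_pos: [533.2, -113.7, 223.3]
tcp_rot: [179.9, -0.0, 11.0]
ft_force: [2.8, -12.9, -7.2]
finger_gap: 36.3
```

```bash
python3 ws.py
```

```text
[-17.4  -0.7  95.4  -0.1  85.2  61.7] 14.45 [ 533.2 -113.7  223.3] [ 1.7986e+02 -4.0000e-02  1.0980e+01] F [  2.8 -12.9  -7.2] 36.32518257209166
press xy -57.0 -27.1
phi -144.69 r 62.96 F against winding 12.11 radial 5.16 fz -7.17 tau [-2.04 -0.5  -0.11]
```

I slipped there: rows count from the new call's pose, so repeating the last row nudged the crank on while opening, though the effort read 12.1 N and was no higher. I'll back off the pushing finger now.

Call:
move_arm(
  rows=[
    [[0.002, 0.004, 0, 0, 0, 0], [0.003, 0.0065, 0, 0, 0, 0], [0.003, 0.0065, 0, 0, 0, 0]],
  ],
  grip=0.47,
)

```text
time: 14.75
tool_pos: [537.1, -117.4, 223.3]
tcp_rot: [-179.9, 0.0, 11.1]
ft_force: [-0.5, 1.0, 1.2]
finger_gap: 40.5
```

```bash
python3 ws.py
python3 - <<'E'
from bench import viewer
import cv2
for n in("wrist","scene"):
    s=viewer.snapshot(n);sl=s["color"][:,:,::-1] if n=="wrist" else s["color"][170:300,150:300,::-1]
    cv2.imwrite(f"pics/{n}7.png",cv2.resize(sl,None,fx=1.5 if n=="wrist" else 4.5,fy=1.5 if n=="wrist" else 4.5,interpolation=cv2.INTER_CUBIC))
E
```

```text
[-17.7   0.2  94.5   0.1  85.3  61.2] 14.75 [ 537.1 -117.4  223.3] [-1.7987e+02  2.0000e-02  1.1060e+01] F [-0.5  1.   1.2] 40.48818661601295
press xy -53.8 -31.4
phi -139.86 r 62.08 F against winding -1.1 radial -0.27 fz 1.16 tau [ 0.02 -0.08  0.  ]
```

View pics/wrist7.png

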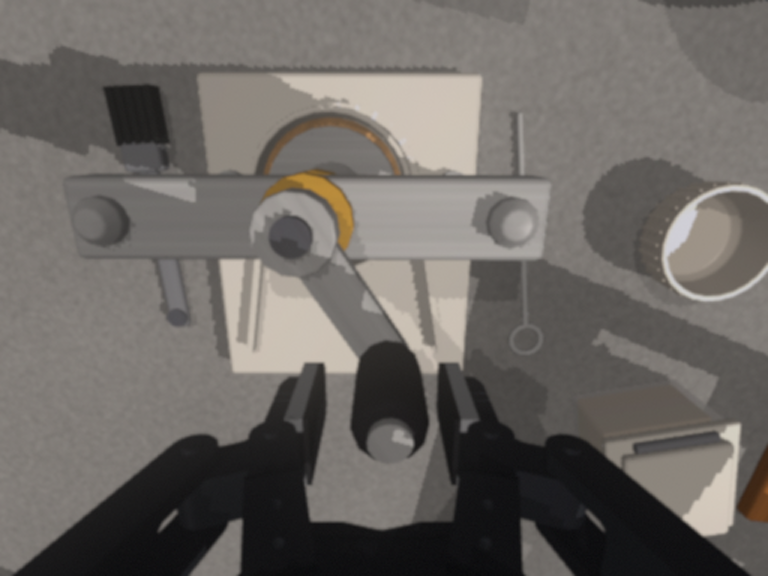

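Run:
```python
from bench import viewer
from h import *
import cv2
w=viewer.snapshot("wrist")
for z in (252,254): 
    X=onz(w,(390.5)/1.5-.5,440.5/1.5-.5,z); d=X[:2]-AX
    print(X,np.hypot(*d),np.degrees(np.arctan2(d[1],d[0])))
X=onz(w,388.5/1.5-.5,438/1.5-.5,253);d=X[:2]-AX;print(np.hypot(*d),np.degrees(np.arctan2(d[1],d[0])))
```

```text
[ 541.17693428 -117.7613292   252.        ] 59.605845159494095 -135.92561580151025
[ 542.6328297  -117.43411024  254.        ] 58.33744770029363 -135.16185594032123
57.97419361096874 -135.56271792663816
```

The grip is free between the pads (390 vs mid 381). Its angle of about -135.7° means the nudge added only about 0.03 rad. Lifting off.

Call:
move_arm(
  rows=[
    [[0, 0.0, -0.012, 0, 0, 0], [0, 0.0, -0.03, 0, 0, 0], [0, 0, -0.055, 0, 0, 0], [0, 0, -0.09, 0, 0, 0], [-0.04, 0.03, -0.13, 0, 0, 0], [-0.08, 0.07, -0.16, 0, 0, 0], [-0.1, 0.12, -0.16, 0, 0, 0], [-0.11, 0.17, -0.16, 0, 0, 0], [-0.11, 0.22, -0.16, 0, 0, 0], [-0.11, 0.26, -0.16, 0, 0, 0], [-0.11, 0.26, -0.16, 0, 0, 0], [-0.11, 0.26, -0.16, 0, 0, 0]],
  ],
)

```text
time: 16.1
tool_pos: [478.2, -396.2, 382.0]
tcp_rot: [-179.8, 0.1, 10.9]
ft_force: [0.3, -0.2, -0.2]
finger_gap: 40.4
```

```bash
python3 ws.py
python3 - <<'E'
from bench import viewer
import cv2
for n in("top","scene"):
    s=viewer.snapshot(n);sl=s["color"][130:250,225:365,::-1] if n=="top" else s["color"][170:300,150:300,::-1]
    cv2.imwrite(f"pics/{n}8.png",cv2.resize(sl,None,fx=4.5,fy=4.5,interpolation=cv2.INTER_CUBIC))
    cv2.imwrite(f"pics/{n}8f.png",cv2.resize(s["color"][:,:,::-1],(800,600)))
E
```

```text
[-44.4  10.4  67.3  -0.  102.5  34.7] 16.1 [ 478.2 -396.2  382. ] [-1.7983e+02  1.2000e-01  1.0890e+01] F [ 0.3 -0.2 -0.2] 40.43253060351685
press xy -164.9 -293.9
phi -108.45 r 336.15 F against winding 0.36 radial 0.13 fz -0.18 tau [0.02 0.03 0.02]
```

View pics/top8.png

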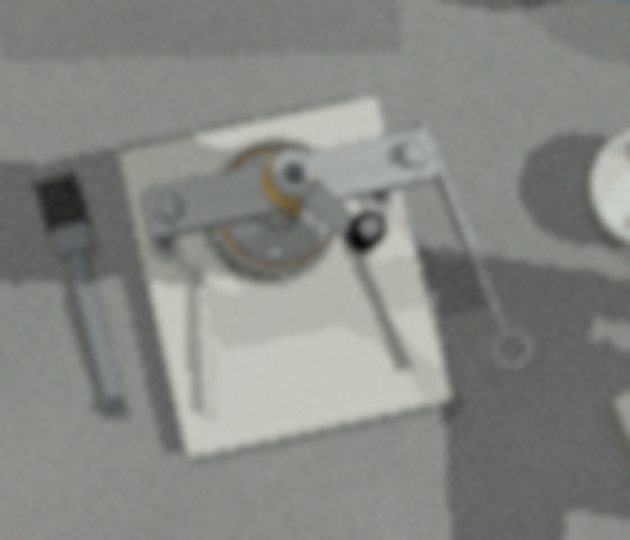

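View pics/scene8.png

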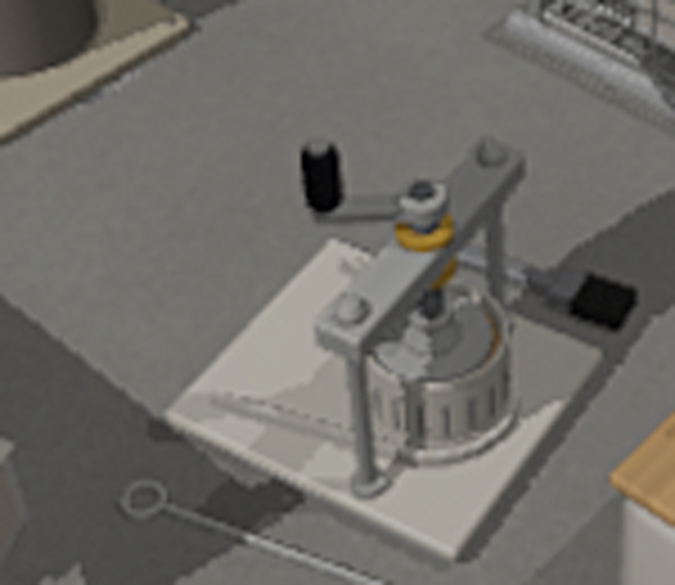

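View pics/top8f.png

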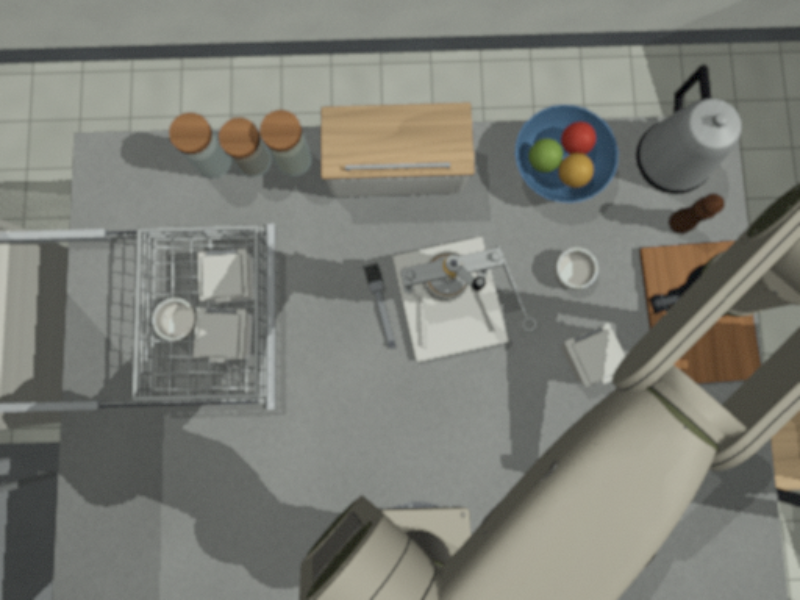

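The last pictures show the mould against the rim's back and the plate centred inside it, with an even gap all round. Brush, skewer, tubs and ramekins are where they were, and the arm is well clear.

```bash
python3 -c "
from bench import hand_in
print(hand_in())"
```

```text
the job is handed in; nothing more can be done
None
```

The mould is home under the plate and the cheese is left under pressure, handed in at about 16 s of the 69 s allowed. `hand_in` gives no verdict, so success rests on my own checks.

- **Mould:** I slid it with two tilted fingers until it stopped dead; the push jumped from about 4 N to 26 N. The pictures afterwards show it against the rounded back.
- **Winding:** I gripped the crank once and wound about 7 rad clockwise without letting go. Free winding took about 7.6 N. From about 6.9 rad the effort rose to 10.0 N and then 12.2 N, about 4.5 N above free, so I stopped and let go.
- **Last checks:** Wrist force is zero and the plate sits centred inside the mould. The brush, skewer, tubs and ramekins look unmoved.

**What went wrong or disagreed:**
- **Release:** By mistake I repeated a move row while opening the fingers, and one finger pushed the grip slightly further. The effort then read 12.1 N, and the last wrist view put the extra turn at about 0.03 rad (uncertain by about 1.5°). I take it to be still within the firm range.
- **Approach:** The first approach pose was out of reach (elbow at its limit), so I corrected from the measured pose before touching the mould.

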